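Bring the label printer back into service

TASK

A new roll has been put in the label printer: push its raised lid down until it is fully shut, then switch it on by pressing the raised end of the rocker fully down, then press the round feed button all the way down and let it spring back up. Do it in that order, only by pressing: lift or pick up nothing, do not press the long bar key, leave everything else on the counter where it stands, and finish with the hand clear.

Things in the scene. Friction and masses are not known exactly. Their poses are not given: they have to be found in the camera images.
- printer: label printer fixed to the counter, grey, 200 mm deep (x) x 150 mm wide (y), body 90 mm high, 119 mm high with its white lid shut; origin at the centre of its underside, x axis points from its front (label slot, robot's side) to its back
- printer_lid (a joint): angle of the white printer lid in rad: 0 fully shut, starts raised between 0.35 and 0.65, grows as it opens (to 1.0 at most). It is hinged along the printer's back, its front edge stands up. A stiff hinge (about 0.25 Nm friction) keeps it where it is left; 1 to 3 N pushing down near its front edge closes it onto a hard stop
- lid_hinge (a point): on the lid's hinge line (parallel to the printer's y axis), mid-width, 90 mm behind the printer's centre and 91 mm above the counter; axes as the printer's. The shut lid is a flat shell, its top 28 mm above this point, reaching 185 mm forward (towards the printer's -x)
- lid_front (a point): middle of the lid's front top edge, moves with the lid (185 mm forward of and 28 mm above the hinge when shut)
- rocker_box: white switch box screwed to the counter, 95 (x) x 75 (y) x 40 mm high, origin at the centre of its underside; carries the printer's power rocker; its long x axis runs along the rocker, away from the robot
- rocker (a joint): angle of the rocker in rad: a flat black paddle, 64 mm long (along its box's x) x 34 mm wide, pivoting at its middle. 0 = off (the end farther from the robot raised), 0.28 = on (that end fully down, a hard stop). It stays where it is left; about 1.5 N at the end moves it (0.03 Nm of friction)
- rocker_end (a point): centre of the place to press on the rocker's raised far end, on its top face, 24 mm from the middle; about 59 mm above the counter when off and 53 mm when on. The raised end carries a short white tick
- round_box: white switch box screwed to the counter, 95 (x) x 75 (y) x 40 mm high, origin at the centre of its underside; carries the printer's round feed button in its centre
- round_button (a joint): travel in m of the round black push button: 0 up, 0.007 fully down (5 N); springs back up by itself
- round_button_top (a point): centre of the round button's top face, 36 mm across, 59 mm above the counter when up
- bar_box: white switch box screwed to the counter, 95 (x) x 75 (y) x 40 mm high, origin at the centre of its underside; carries the bar key, which belongs to the weighing scale, not to the printer
- bar_key (a joint): travel in m of the oblong black bar key, 16 x 58 mm, not to be pressed: 0 up, 0.007 fully down (5 N)
- bar_key_top (a point): centre of the bar key's top face, 59 mm above the counter
- pill_bottle: bystander: white jar-shaped pill bottle, 42 mm across, 72 mm high, loose; origin at the centre of its underside
- spare_roll: bystander: spare label roll standing on its flat end, 60 mm across, 45 mm high, with a 24 mm bore, loose; origin at the centre of its underside
- med_carton: bystander: medicine carton lying flat, 55 x 100 x 38 mm high, white with a blue band, loose; origin at the centre of its underside
- cream_jar: bystander: squat white cream jar, 54 mm across, 45 mm high, loose; origin at the centre of its underside
- steel_bowl: bystander: round steel bowl, 110 mm across, 42 mm high, loose; origin at the centre of its underside
- dropper_bottle: bystander: small amber glass bottle, 36 mm across, 70 mm high, loose; origin at the centre of its underside
- tape_roll: bystander: roll of grey tape lying flat, 64 mm across, 22 mm high, loose; origin at the centre of its underside
There are look-alikes about, which are no part of the job. Leave any orange or purple look-alike of the rocker_box alone.

How it is judged:
By the outcome, as a careful person would: the job done as asked, in the order asked, and still so for the second after the job is handed in, with the robot touching nothing.
It also fails if it takes over 61 s, if anything falls off the work surface, if the arm or the gripper's body presses on something with over 40 N, if the wrist force passes 120 N, or if a joint passes its speed limit or range.

ROBOT

A 6-joint arm with a two-finger parallel gripper is mounted at the origin on the work surface. World frame = base frame: x ahead of the robot, y to its left, z up, the work surface at z = 0. Lengths are in m, angles in degrees, forces in N, time in s.
With the tool pointing down it reaches from about 0.4 to 0.825 m from the base axis. Payload 7 kg.
Tool frame: the origin (TCP) lies midway between the tips of the shut fingers; the grasp point (between the pads) lies 19 mm behind it; z points along the fingers, y is the direction in which the jaws open and shut (so a half turn about z gives the same grasp; the last joint's range is limited). The gripper opens to 88 mm and grips with 3 to 60 N. Pads are 19 mm wide; open, the fingers measure 130 mm over their backs; the gripper's body (78 mm by 193 mm) begins 47 mm behind the grasp point.
Start: joints at [-58.149, 20.546, 0.682, 0, -70.136, -16.507], TCP at [0.179, -0.651, 0.227] pointing down, gripper open.
Joint ranges: [-176.03, 176.03], [-82.01, 121.73], [-58.28, 71.71], [-173.87, 95.51], [-174.79, -0.11], [-173.66, 173.66]. Speed limits (degrees/s): [136.94, 136.94, 172.46, 180, 180, 180].

INTERFACE

Orientations are given as a 3x3 rotation matrix whose columns are the frame's x, y, z axes.
In Python, from rig import robot gives the robot as it stands. Calls block until the motion is done:
- robot.goto(position, orientation): joint-space move of the TCP to a pose.
- robot.servo_line(position, ori=None, speed=0.15): straight line of the TCP; ori=None keeps the orientation; speed is the mean speed in m/s.
- robot.movej(angles): joint-space move.
- robot.move_gripper(opening): opening from 0.0 (shut) to 1.0 (fully open); the grip force is fixed at half the most; returns when the fingers have stopped.
- robot.dwell(seconds).
- robot.ik(position, orientation): joint angles nearest the present ones, or None.
- robot.grab_frame(name): name is "scene" or "side" or "wrist"; returns (picture, depth): 384x512x3 uint8, red, green, blue; 384x512 float32, m along the optical axis (not along the pixel's ray), 0 where there is no reading.
- robot.camera_info(name): a dict with "vfov" (degrees; the focal length in pixels is half the picture's height over the tangent of half this angle, whatever the lens; pixels are square), "cx", "cy" (the principal point, pixels), "view" (4x4, takes a point from world to camera coordinates); the wrist camera has in their place "T_tool_cam" (4x4, takes a point from camera to tool coordinates, whose origin is the TCP and whose axes are the flange's). Camera axes: x right, y down, z forward; pixel columns grow to the right and rows downward; lengths in m; the calibration is good to about 2 mm. A picture is of the moment at which its call begins: read the wrist's pose just before it. camera_info takes no time and is no camera call.
A pose or a line that the arm cannot do raises robot.Unreachable and nothing moves.
- robot.job_done(): hands the job in, once; it reports no verdict.
Readings, each from a call of its own:
- robot.read_t(): time.
- robot.read_qpos(): joint angles.
- robot.read_qvel(): joint speeds.
- robot.read_effort(): joint torques, N m.
- robot.read_position(): TCP position.
- robot.read_tcp_rot(): TCP orientation.
- robot.read_force(): force on the tool from outside, world axes, zero at the start.
- robot.read_ft_torque(): the same for the moment, N m.
- robot.read_grip_width(): opening from 0.0 (shut) to 1.0 (fully open).
Only numpy, scipy, OpenCV 4.12 (cv2) and the standard library are available. Lean on these libraries where they do the work, as an engineer would, in place of code of your own. Each camera call takes 0.05 s, during which the arm holds its last target.

## Working session

There is one attempt and no reset: what is moved stays moved. The work goes in short steps, each a Python script; the robot and the scene stay as the last script left them, time stands still between calls to the robot, and variables do not carry over. Pictures are saved under pics/ and viewed, and the job is handed in when it is done.

```bash
mkdir -p pics; ls
python3 - <<'E'
from rig import robot
import cv2,numpy as np
print(robot.read_t(),robot.read_position(),robot.read_tcp_rot(),robot.read_grip_width())
for n in ["scene","side"]:
    im,d=robot.grab_frame(n); cv2.imwrite(f"pics/{n}0.png",im[:,:,::-1]); np.savez(f"{n}0.npz",im=im,d=d)
    print(n,robot.camera_info(n))
E
```

```text
pics
0.0 [ 0.17844722 -0.65047414  0.2256458 ] [[-9.64384705e-01 -2.64502965e-01 -5.67371170e-04]
 [-2.64503540e-01  9.64383454e-01  1.55911582e-03]
 [ 1.34772610e-04  1.65365914e-03 -9.99998624e-01]] 0.9972634607593303
scene {'vfov': 50.56887494364327, 'cx': 255.08156536824677, 'cy': 196.19187968774798, 'view': array([[-0.21868755,  0.97572873,  0.01136699,  0.14415314],
       [ 0.6472172 ,  0.15375725, -0.7466382 , -0.27734166],
       [-0.7302641 , -0.15592357, -0.66513321,  1.8050381 ],
       [ 0.        ,  0.        ,  0.        ,  1.        ]])}
side {'vfov': 52.30981787115421, 'cx': 252.48470884127502, 'cy': 186.19100710528585, 'view': array([[ 0.99773503, -0.06463894, -0.01861768, -0.51091234],
       [-0.05371135, -0.59893009, -0.79899802,  0.09337902],
       [ 0.0404957 ,  0.79818829, -0.60104538,  1.17250292],
       [ 0.        ,  0.        ,  0.        ,  1.        ]])}
```

View pics/scene0.png

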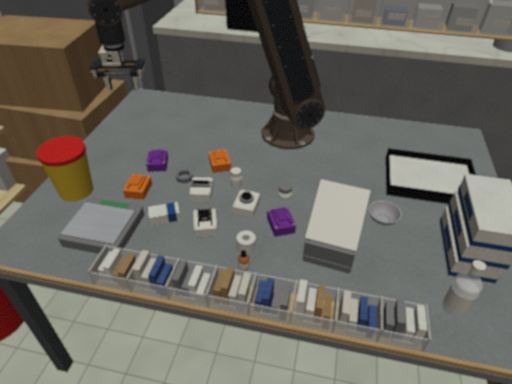

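View pics/side0.png

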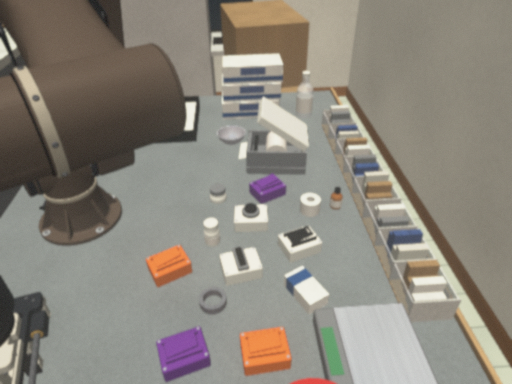

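Scene view candidates: the white boxes are at (201,187) (bar), (205,220) (rocker) and (246,201) (round). The orange and purple look-alikes are at (157,160), (219,160), (137,186) and (281,221). The printer with its raised lid is at (338,222). Next are close crops and 3D points.

```bash
cat > h.py <<'E'
import numpy as np,cv2
from rig import robot
def cloud(n,d):
    c=robot.camera_info(n); f=192/np.tan(np.radians(c['vfov']/2))
    v,u=np.mgrid[0:384,0:512]; z=d
    P=np.stack([(u-c['cx'])/f*z,(v-c['cy'])/f*z,z],-1)
    T=np.linalg.inv(c['view']); return P@T[:3,:3].T+T[:3,3]
def proj(n,p):
    c=robot.camera_info(n); f=192/np.tan(np.radians(c['vfov']/2))
    q=c['view'][:3,:3]@np.array(p)+c['view'][:3,3]; return q[0]/q[2]*f+c['cx'],q[1]/q[2]*f+c['cy']
E
python3 - <<'E'
from h import *
for n,b in [("scene",(130,140,400,280)),("side",(140,90,350,320))]:
    f=np.load(n+"0.npz"); P=cloud(n,f['d']); im=f['im']
    x0,y0,x1,y1=b
    s=800/(x1-x0) if n=="scene" else 600/(y1-y0)
    c=cv2.resize(im[y0:y1,x0:x1,::-1],None,fx=s,fy=s,interpolation=cv2.INTER_CUBIC)[:600,:800]
    cv2.imwrite(f"pics/{n}_crop.png",c)
# rectified top view: height map from both clouds
    pts=P.reshape(-1,3); col=im.reshape(-1,3); ok=(f['d'].ravel()>0)&(pts[:,2]>-.02)&(pts[:,2]<.35)
    img=np.zeros((600,800,3),np.uint8)
    o=np.argsort(pts[ok][:,2]); p=pts[ok][o]; c=col[ok][o]
    u=(400-(p[:,1]+.05)*1000*0.8).astype(int); v=(600-(p[:,0]-.25)*800).astype(int)
    m=(u>1)&(u<798)&(v>1)&(v<598)
    for a in (-1,0,1):
        for bb in (-1,0,1): img[v[m]+a,u[m]+bb]=c[m][:,::-1]
    cv2.imwrite(f"pics/{n}_top.png",img)
E
```

```text
(no output)
```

View pics/scene_crop.png

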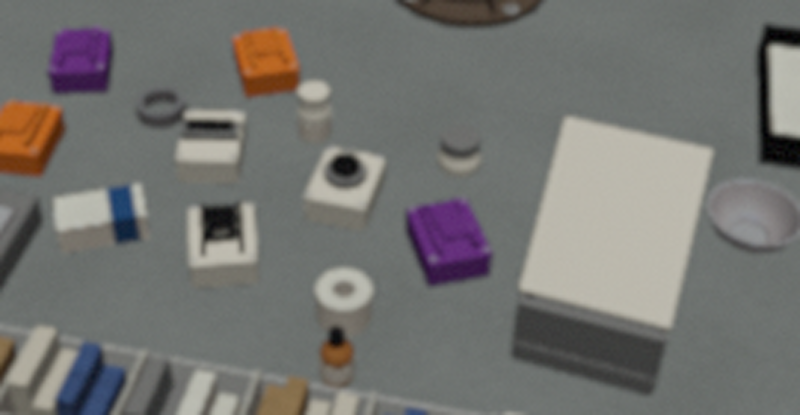

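View pics/side_crop.png

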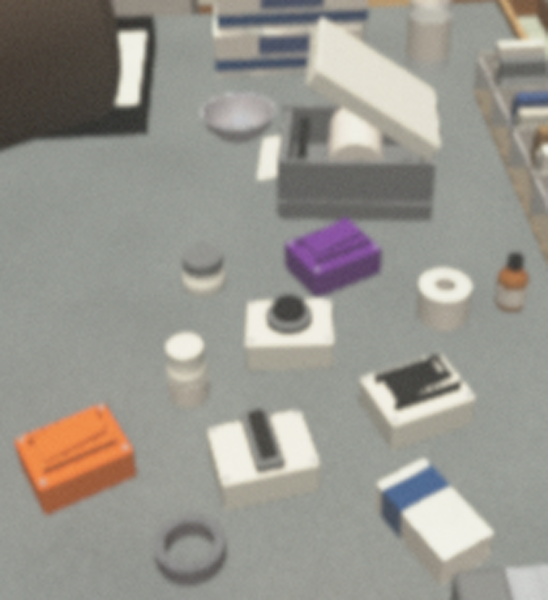

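View pics/side_top.png

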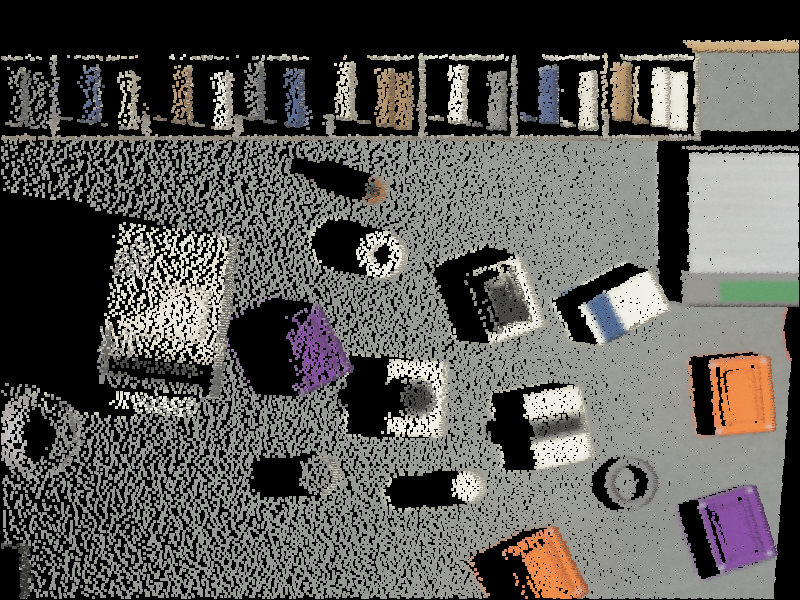

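View pics/scene_top.png

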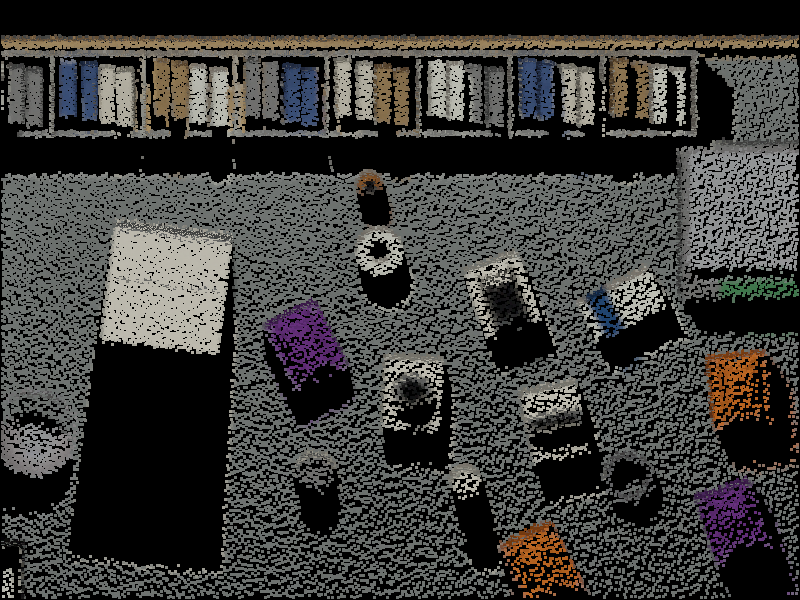

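Run:
```python
from h import *
C={n:(cloud(n,np.load(n+"0.npz")['d']).reshape(-1,3),np.load(n+"0.npz")['im'].reshape(-1,3).astype(int)) for n in("scene","side")}
for nm,c in dict(round=(.509,-.069),rocker=(.622,-.181),bar=(.46,-.245)).items():
    allp=[]
    for n,(P,I) in C.items():
        r=np.hypot(P[:,0]-c[0],P[:,1]-c[1])<.065
        w=r&(I.min(1)>120)&(abs(P[:,2]-.04)<.006)
        q=P[w]; allp.append(q)
        R=cv2.minAreaRect((q[:,:2]*1000).astype(np.float32)); print(nm,n,w.sum(),R,"z",np.median(q[:,2]))
        k=r&(I.max(1)<75)&(P[:,2]>.044); b=P[k]
        print("   dark",k.sum(),b.mean(0),"zpct",np.percentile(b[:,2],[5,50,95]),cv2.minAreaRect((b[:,:2]*1000).astype(np.float32)))
    q=np.vstack(allp);print("  union",cv2.minAreaRect((q[:,:2]*1000).astype(np.float32)))
for n,(P,I) in C.items():
    r=(abs(P[:,0]-.6)<.16)&(abs(P[:,1]-.24)<.12)
    k=r&(I.min(1)>120)&(P[:,2]>.1); q=P[k]
    # ransac plane
    rng=np.random.default_rng(0);best=None
    for _ in range(300):
        t=q[rng.choice(len(q),3,False)]; nn=np.cross(t[1]-t[0],t[2]-t[0]); 
        if np.linalg.norm(nn)<1e-6: continue
        nn/=np.linalg.norm(nn); m=abs((q-t[0])@nn)<.003
        if best is None or m.sum()>best.sum(): best=m
    s=q[best]; c=s.mean(0); nn=np.linalg.svd(s-c,full_matrices=False)[2][2]; nn*=np.sign(nn[2])
    print("lid",n,len(q),len(s),"c",c,"n",nn,"ang",np.arccos(nn[2]),"dir",np.degrees(np.arctan2(nn[1],nn[0])), "z",s[:,2].min(),s[:,2].max())
    o=np.argsort(s[:,2]); print(" low",s[o[:40]].mean(0)," high",s[o[-40:]].mean(0)); print(cv2.minAreaRect((s[:,:2]*1000).astype(np.float32)))
    g=r&(abs(P[:,2]-.09)<.006)&(I.max(1)<130); print(" body rim",g.sum(),cv2.minAreaRect((P[g][:,:2]*1000).astype(np.float32)))
```

```text
round scene 251 ((507.3984375, -65.53983306884766), (72.53313446044922, 97.31387329101562), 86.89191436767578) z 0.03946817752334586
   dark 53 [ 0.51371119 -0.06468586  0.0616148 ] zpct [0.05549861 0.06193859 0.06560753] ((511.7591552734375, -64.52188110351562), (28.57265281677246, 26.84541893005371), 87.34496307373047)
round side 413 ((502.1494140625, -70.99700927734375), (78.97152709960938, 94.90556335449219), 85.71536254882812) z 0.03891485551665996
   dark 57 [ 0.50262604 -0.07415771  0.06210198] zpct [0.06010591 0.0620777  0.06395843] ((502.7904357910156, -73.46324157714844), (25.31601905822754, 26.250255584716797), 68.60733795166016)
  union ((505.45379638671875, -69.586181640625), (80.8152847290039, 100.79627227783203), 86.93049621582031)
rocker scene 265 ((630.7020874023438, -176.61273193359375), (98.19218444824219, 73.32917022705078), 18.517719268798828) z 0.03977812587637064
   dark 118 [ 0.6274124  -0.17990157  0.05500276] zpct [0.05015906 0.05509714 0.06067381] ((627.7550659179688, -179.80860900878906), (64.43441772460938, 35.7272834777832), 21.332002639770508)
rocker si
[... 1459 characters left out ...]
077]
((642.787841796875, 242.03005981445312), (149.53501892089844, 155.6304473876953), 83.07770538330078)
 body rim 210 ((707.8911743164062, 234.36517333984375), (149.0477752685547, 15.939275741577148), 83.31514739990234)
lid side 1493 999 c [0.63507051 0.23067099 0.16764885] n [ 0.56102598 -0.07316281  0.8245587 ] ang 0.6013745606569718 dir -7.4299524893726465 z 0.11206675443676029 0.2195261083885084
 low [0.70905197 0.2197327  0.11580302]  high [0.56491844 0.24443191 0.21646384]
((637.8148803710938, 237.76893615722656), (156.5870819091797, 153.03756713867188), 82.93716430664062)
 body rim 106 ((609.9352416992188, 240.43576049804688), (153.224365234375, 186.2843475341797), 84.5433578491211)
```

```bash
cat >> h.py <<'E'
def Rd(psi):
    p=np.radians(psi);c,s=np.cos(p),np.sin(p); return np.array([[-c,-s,0],[-s,c,0],[0,0,-1.]])
E
python3 - <<'E'
from h import *
robot.move_gripper(0.0)
robot.goto([.545,-.12,.33],Rd(0))
print(robot.read_t(),robot.read_grip_width(),robot.read_force())
p=robot.read_position();R=robot.read_tcp_rot(); ci=robot.camera_info("wrist")
im,d=robot.grab_frame("wrist"); cv2.imwrite("pics/wrist0.png",im[:,:,::-1]); np.savez("wrist0.npz",im=im,d=d,p=p,R=R)
print(p,R,ci)
E
```

```text
3.85 0.0052661854941862575 [-0.34826301 -0.46653411 -0.65597058]
[ 0.54488557 -0.12061958  0.32981875] [[-9.99999647e-01  7.70145172e-04 -3.36422370e-04]
 [ 7.70184366e-04  9.99999697e-01 -1.16389143e-04]
 [ 3.36332632e-04 -1.16648209e-04 -9.99999937e-01]] {'vfov': 65.2095636730362, 'cx': 254.282971743978, 'cy': 190.4594692204548, 'T_tool_cam': array([[-1.08236608e-03, -9.66134198e-01, -2.58037866e-01,
         7.03475059e-02],
       [ 9.99999120e-01, -1.24368400e-03,  4.61949709e-04,
        -1.10236642e-03],
       [-7.67222978e-04, -2.58037139e-01,  9.66134694e-01,
        -1.57550466e-01],
       [ 0.00000000e+00,  0.00000000e+00,  0.00000000e+00,
         1.00000000e+00]])}
```

View pics/wrist0.png

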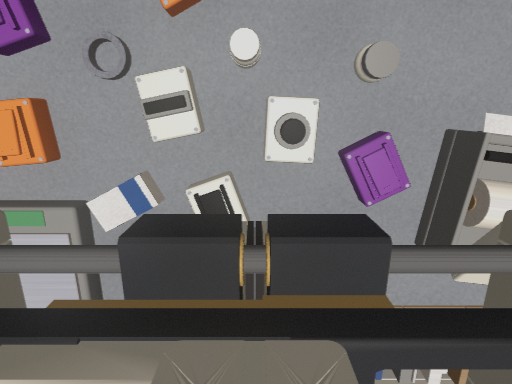

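The wrist view shows the round button at (293,131), the bar key at (167,105) and the rocker at (213,200), partly hidden. I'll compare the round button and bar positions with the other two cameras.

```bash
cat >> h.py <<'E'
def wcloud(f):
    c=robot.camera_info("wrist"); fl=192/np.tan(np.radians(c['vfov']/2)); d=f['d']
    v,u=np.mgrid[0:384,0:512]
    P=np.stack([(u-c['cx'])/fl*d,(v-c['cy'])/fl*d,d],-1); T=c['T_tool_cam']
    return (P@T[:3,:3].T+T[:3,3])@f['R'].T+f['p']
E
python3 - <<'E'
from h import *
f=np.load("wrist0.npz"); P=wcloud(f).reshape(-1,3); I=f['im'].reshape(-1,3).astype(int)
for nm,c in dict(round=(.509,-.069),rocker=(.622,-.181),bar=(.46,-.245)).items():
    r=np.hypot(P[:,0]-c[0],P[:,1]-c[1])<.065
    w=r&(I.min(1)>120)&(abs(P[:,2]-.04)<.006);q=P[w]
    print(nm,w.sum(),cv2.minAreaRect((q[:,:2]*1000).astype(np.float32)),np.median(q[:,2]))
    k=r&(I.max(1)<75)&(P[:,2]>.044)&(P[:,2]<.07);b=P[k]
    print("  dark",k.sum(),cv2.minAreaRect((b[:,:2]*1000).astype(np.float32)),np.percentile(b[:,2],[5,50,95]))
print(P.reshape(384,512,3)[131,293], P.reshape(384,512,3)[105,167])
E
```

```text
round 2271 ((502.87298583984375, -67.38204956054688), (74.94219970703125, 94.92992401123047), 87.18933868408203) 0.03932705313304763
  dark 236 ((502.5812072753906, -68.6224365234375), (33.120819091796875, 32.844112396240234), 2.2385165691375732) [0.06041505 0.06218389 0.0636892 ]
rocker 907 ((617.8033447265625, -182.33761596679688), (79.10098266601562, 74.42638397216797), 19.085674285888672) 0.03913091888046333
  dark 653 ((612.7122802734375, -184.06185913085938), (47.23332214355469, 47.14042663574219), 19.5181941986084) [0.0484482  0.05220343 0.05554243]
bar 2484 ((466.52996826171875, -245.81399536132812), (95.13546752929688, 75.16223907470703), 11.365427017211914) 0.03918993914485919
  dark 410 ((466.5332946777344, -244.89993286132812), (15.099940299987793, 56.53457260131836), 11.229153633117676) [0.05688077 0.05835796 0.05972402]
[ 0.50234385 -0.06763871  0.06322857] [ 0.46720024 -0.2413099   0.05846367]
```

```bash
cat > lid.py <<'E'
from h import *
H=np.array([.701,.2325]);d=np.array([np.cos(np.radians(-7)),np.sin(np.radians(-7))])
def pt(th,s=.165,off=0):
    f=s*np.cos(th)-.028*np.sin(th); z=.091+s*np.sin(th)+.028*np.cos(th)
    xy=H-f*d; return [xy[0],xy[1],z+off]
R=Rd(-7)
robot.goto(pt(.603,off=.04),R)
F0=robot.read_force(); print(robot.read_t(),robot.read_position(),F0)
for th in np.arange(.64,-.0801,-.04):
    robot.servo_line(pt(th),speed=.06)
    F=robot.read_force()-F0; p=robot.read_position()
    print(round(th,2),p.round(4),F.round(1),round(robot.read_t(),2))
    if th<.1 and F[2]>12: break
    if np.linalg.norm(F)>25: print("stop");break
E
python3 lid.py
python3 - <<'E'
from h import *
im,d=robot.grab_frame("side"); cv2.imwrite("pics/side1.png",im[60:260,150:420,::-1].repeat(2,0).repeat(2,1))
E
```

```text
5.3083 [0.58221512 0.24623397 0.24808581] [-0.26924326  0.07906255  0.29515741]
0.64 [0.5864 0.2467 0.2121] [ 0.6  0.5 -0.9] 6.06
0.6 [0.5811 0.2472 0.2073] [ 1.6  0.1 -0.3] 6.32
0.56 [0.5765 0.2477 0.2021] [0.5 0.4 0.1] 6.58
0.52 [0.5722 0.2482 0.1969] [-0.8 -0.5  0.4] 6.83
0.48 [0.5681 0.2487 0.1916] [ 0.2  0.3 -0.3] 7.09
0.44 [0.5642 0.2491 0.1862] [ 0.2 -0.1  0. ] 7.35
0.4 [0.5605 0.2496 0.1806] [ 0.3  0.5 -0.3] 7.61
0.36 [0.5571 0.25   0.1749] [ 0.5  0.7 -0.3] 7.87
0.32 [0.5539 0.2504 0.169 ] [-0.1 -0.7  0.4] 8.12
0.28 [0.5509 0.2507 0.163 ] [ 0.3 -0.3  0. ] 8.38
0.24 [0.5481 0.2511 0.1569] [ 0.8  0.2 -0.8] 8.64
0.2 [0.5456 0.2514 0.1507] [-0.1 -0.1 -0.1] 8.9
0.16 [0.5434 0.2516 0.1444] [ 0.7 -1.1 -0.8] 9.16
0.12 [0.5414 0.2519 0.138 ] [-1.1 -0.4 -0.8] 9.42
0.08 [0.5396 0.2521 0.1316] [-0.  -0.4 -0.2] 9.68
0.04 [0.5381 0.2523 0.1251] [ 1.2 -0.7 -0.5] 9.93
-0.0 [0.5377 0.2529 0.1193] [0.8 0.3 3.6] 10.19
-0.04 [0.5379 0.2531 0.1187] [-13.8  -4.7  45.8] 10.45
```

View pics/side1.png

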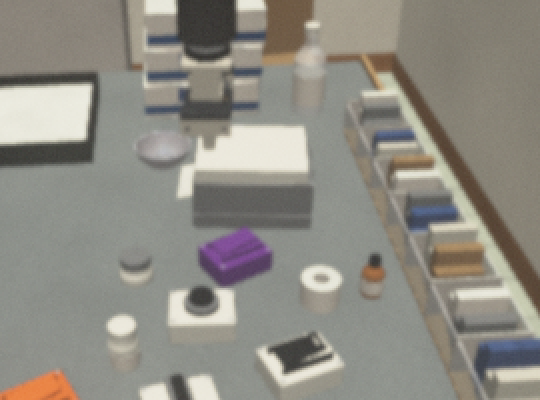

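The lid is flat on the body, with the tip at z=0.119 against the hard stop. Next is the rocker, in finer steps.

```bash
cat > press.py <<'E'
from h import *
def press(xy,psi,z0,zmin,flim,step=.001):
    robot.goto([*xy,z0+.06],Rd(psi)); robot.servo_line([*xy,z0],speed=.12); robot.dwell(.2)
    F0=np.mean([robot.read_force() for _ in range(3)],0); z=z0
    while z>zmin:
        z-=step; robot.servo_line([*xy,z],speed=.03)
        F=robot.read_force()-F0; p=robot.read_position()
        print(round(z,4),p.round(4),F.round(1),round(robot.read_t(),2))
        if F[2]>flim: break
E
python3 - <<'E'
from press import *
p=robot.read_position(); robot.servo_line([p[0],p[1],.22],speed=.2)
im,d=robot.grab_frame("scene"); P=cloud("scene",d)
q=P[(abs(P[...,0]-.6)<.05)&(abs(P[...,1]-.24)<.05)&(d>0)]; print("lid top z",np.percentile(q[:,2],[5,50,95]))
robot.goto([.649,-.171,.22],Rd(19.3))
press((.649,-.171),19.3,.066,.044,12)
p=robot.read_position(); robot.servo_line([p[0],p[1],.12],speed=.15)
robot.goto([.70,-.02,.33],Rd(0))
p=robot.read_position();R=robot.read_tcp_rot()
im,d=robot.grab_frame("wrist"); cv2.imwrite("pics/wrist1.png",im[:,:,::-1]); np.savez("wrist1.npz",im=im,d=d,p=p,R=R); print(robot.read_t())
f=np.load("wrist1.npz"); P=wcloud(f).reshape(-1,3); I=f['im'].reshape(-1,3).astype(int)
r=np.hypot(P[:,0]-.625,P[:,1]+.181)<.065
k=r&(I.max(1)<75)&(P[:,2]>.044)&(P[:,2]<.07);b=P[k]
print(cv2.minAreaRect((b[:,:2]*1000).astype(np.float32)))
u=np.array([np.cos(.34),np.sin(.34)]);s=(b[:,:2]-[.627,-.179])@u; print("slope",np.polyfit(s,b[:,2],1))
E
```

```text
lid top z [-0.74880761  0.46407336  0.65433622]
0.065 [ 0.649  -0.171   0.0651] [-0.2  0.3 -0.5] 14.42
0.064 [ 0.6489 -0.171   0.0638] [ 0.9  0.2 -0.3] 14.67
0.063 [ 0.6489 -0.171   0.0629] [-1.   0.8 -0.5] 14.92
0.062 [ 0.6489 -0.171   0.0619] [-0.5  0.3 -0.6] 15.17
0.061 [ 0.6489 -0.171   0.0609] [-0.5  0.2 -2. ] 15.42
0.06 [ 0.6492 -0.171   0.0601] [-0.4 -0.3 -0.5] 15.67
0.059 [ 0.6492 -0.171   0.0591] [ 0.7 -0.   0.3] 15.92
0.058 [ 0.6491 -0.171   0.058 ] [ 1.1 -0.   0.2] 16.17
0.057 [ 0.6488 -0.171   0.0568] [ 1.6  0.9 -0.1] 16.42
0.056 [ 0.6491 -0.171   0.056 ] [0.9 0.3 0.2] 16.67
0.055 [ 0.6493 -0.171   0.0552] [1.9 0.6 1.2] 16.92
0.054 [ 0.6496 -0.1709  0.0543] [3.9 1.3 1.7] 17.17
0.053 [ 0.6498 -0.1709  0.0539] [2.9 2.8 6.3] 17.42
0.052 [ 0.6499 -0.1709  0.0537] [ 0.4  2.9 12. ] 17.67
0.051 [ 0.65   -0.171   0.0535] [-1.5  4.5 16.7] 17.92
19.6
((625.3492431640625, -179.2470245361328), (72.71768188476562, 47.973236083984375), 19.70656967163086)
slope [-0.09303408  0.05348258]
```

View pics/wrist1.png

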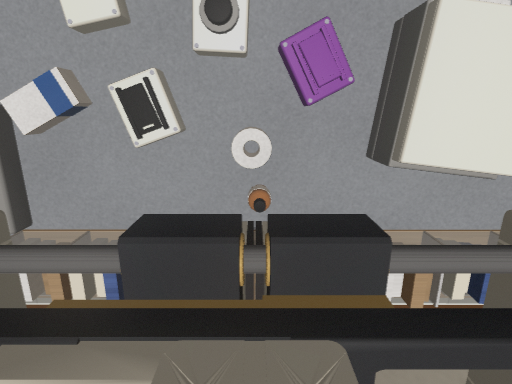

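The wrist view shows the rocker at (143,107) with its tick end (150,127) down, and the lid flat at right. I'll check the numbers for both.

Run:
```python
from h import *
def chk(nm):
    f=np.load(nm); P=wcloud(f).reshape(-1,3); I=f['im'].reshape(-1,3).astype(int)
    u=np.array([np.cos(.34),np.sin(.34)]);w=np.array([-u[1],u[0]]); e=P[:,:2]-[.625,-.179]
    s=e@u;t=e@w
    k=(abs(s)<.029)&(abs(t)<.012)&(I.max(1)<75)&(P[:,2]>.03)&(P[:,2]<.07)
    print(nm,k.sum(),np.polyfit(s[k],P[k,2],1))
    k=(abs(P[:,0]-.62)<.03)&(abs(P[:,1]-.22)<.03); q=P[k]
    if len(q)>50:
        A=np.c_[q[:,:2]-[.62,.22],np.ones(len(q))]; print("lid n",len(q),np.linalg.lstsq(A,q[:,2],rcond=None)[0])
chk("wrist0.npz");chk("wrist1.npz")
```

```text
wrist0.npz 309 [0.1385371  0.05542927]
lid n 1178 [-0.11598504  0.63664667  0.10294546]
wrist1.npz 729 [-0.13752498  0.05544009]
lid n 2701 [ 0.0004497  -0.00042764  0.11861472]
```

The rocker slope went from +0.139 to -0.138, so it is fully on. The lid is flat at z=0.1186. Now the feed button.

Run:
```python
from press import *
robot.goto([.5035,-.0685,.2],Rd(-3))
press((.5035,-.0685),-3,.066,.044,16)
robot.dwell(.2); print("hold",robot.read_position(),robot.read_force())
p=robot.read_position(); robot.servo_line([p[0],p[1],.2],speed=.12)
robot.goto([.62,-.07,.36],Rd(0))
p=robot.read_position();R=robot.read_tcp_rot()
im,d=robot.grab_frame("wrist"); cv2.imwrite("pics/wrist2.png",im[:,:,::-1]); np.savez("wrist2.npz",im=im,d=d,p=p,R=R); print(robot.read_t())
f=np.load("wrist2.npz"); P=wcloud(f).reshape(-1,3); I=f['im'].reshape(-1,3).astype(int)
k=(np.hypot(P[:,0]-.503,P[:,1]+.068)<.012);print("button z",np.median(P[k,2]))
u=np.array([np.cos(.34),np.sin(.34)]);w=np.array([-u[1],u[0]]); e=P[:,:2]-[.625,-.179];s=e@u;t=e@w
k=(abs(s)<.029)&(abs(t)<.012)&(I.max(1)<75)&(P[:,2]>.03)&(P[:,2]<.07)
print("rocker",k.sum(),np.polyfit(s[k],P[k,2],1))
k=(abs(P[:,0]-.56)<.03)&(abs(P[:,1]-.22)<.04)&(P[:,2]>.05)
print("lid",k.sum(),np.percentile(P[k,2],[5,50,95]))
f0=np.load("wrist0.npz");P=wcloud(f0);print("button z before",P[131,293])
```

```text
0.065 [ 0.5035 -0.0685  0.0651] [-0.4  0.8 -0.1] 22.05
0.064 [ 0.5034 -0.0685  0.0639] [ 0.5  0.5 -0.4] 22.3
0.063 [ 0.5036 -0.0685  0.063 ] [0.1 0.6 1.7] 22.55
0.062 [ 0.5036 -0.0685  0.0621] [-0.2 -0.4  2. ] 22.8
0.061 [ 0.5036 -0.0685  0.0611] [-0.2  0.3  3.1] 23.05
0.06 [ 0.5036 -0.0685  0.06  ] [-0.3 -0.5  3.7] 23.3
0.059 [ 0.5036 -0.0685  0.059 ] [ 0.3 -0.1  3.9] 23.55
0.058 [ 0.5036 -0.0685  0.058 ] [0.2 1.1 4.3] 23.8
0.057 [ 0.5036 -0.0685  0.057 ] [-0.2  0.4  4.7] 24.05
0.056 [ 0.5036 -0.0685  0.0563] [1.2 0.7 7.2] 24.3
0.055 [ 0.5037 -0.0685  0.0561] [-3.6  1.9 15.8] 24.55
0.054 [ 0.5038 -0.0685  0.0559] [-6.7  2.5 25.7] 24.8
hold [ 0.50377866 -0.06855365  0.05589962] [-7.38527643  1.72802818 26.0485769 ]
27.225
button z 0.06225896523584906
rocker 532 [-0.13893708  0.05549235]
lid 2931 [0.1172988  0.11865283 0.11995704]
button z before [ 0.50234468 -0.06763692  0.06322632]
```

View pics/wrist2.png

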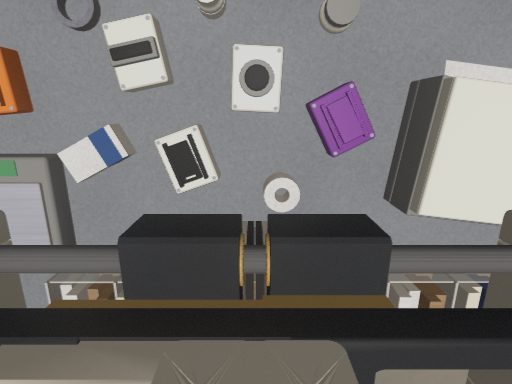

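Run:
```python
from h import *
for n in ["wrist0.npz","wrist2.npz"]:
    f=np.load(n);P=wcloud(f).reshape(-1,3)
    r=np.hypot(P[:,0]-.5027,P[:,1]+.068)*1000
    print(n,[(a,round(float(np.median(P[(r>=a)&(r<a+2)&(P[:,2]>.03)][:,2])*1000),1)) for a in range(0,34,2)])
im,d=robot.grab_frame("scene"); cv2.imwrite("pics/scene2.png",im[130:300,100:420,::-1].repeat(2,0).repeat(2,1))
```

```text
wrist0.npz [(0, 62.4), (2, 62.5), (4, 62.6), (6, 62.7), (8, 409.1), (10, 411.1), (12, 411.9), (14, 412.9), (16, 429.8), (18, 431.7), (20, 431.9), (22, 432.5), (24, 429.4), (26, 419.7), (28, 419.4), (30, 419.6), (32, 419.7)]
wrist2.npz [(0, 62.9), (2, 61.9), (4, 62.3), (6, 62.5), (8, 62.2), (10, 62.2), (12, 62.9), (14, 62.2), (16, 61.2), (18, 51.6), (20, 51.4), (22, 51.4), (24, 50.8), (26, 39.6), (28, 39.4), (30, 39.4), (32, 39.5)]
```

View pics/scene2.png

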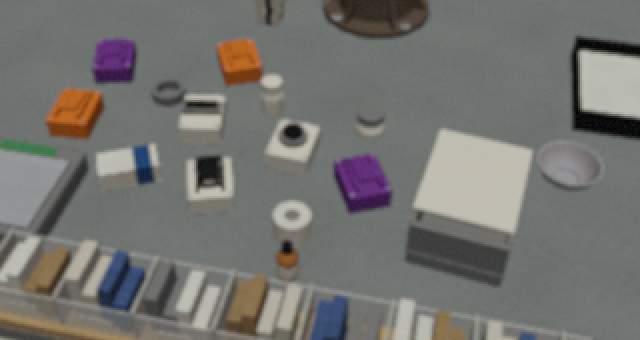

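The collar is at 51 mm, below the 56 mm where the button stopped, so it reached its own stop. It is back up at 62 mm. The scene view shows the lid shut and the bystanders unmoved, so I'm handing in.

Run:
```python
from h import *
print(robot.read_t(),robot.read_force()); robot.job_done()
```

```text
27.275 [-0.22751953  0.70945395 -0.88204069]
the job is handed in; nothing more can be done
```

I pressed the lid shut, then the rocker's raised end down, then the feed button, and handed the job in at 27.3 s with the hand clear at z = 0.36 m. No verdict is reported.

- **Lid:** flat at z = 0.1186 m, so fully shut. My first scene-camera check of it gave nonsense values, so I took this from the wrist camera instead. The last push onto the stop read about 46 N at the fingertips, more than I intended. That is well under the 120 N wrist limit.
- **Rocker:** its slope went from +0.139 to −0.138 rad, which matches fully on, and it was the same in the last wrist picture.
- **Feed button:** it travelled 7 mm, reaching about 5 N before the hard stop, and sprang back up. Its top measured about 62 mm against the stated 59 mm, both before and after. The collar around it is at 51 mm, so the finger did not bottom out on that.
- **Everything else:** the scene and side cameras disagreed by 5–6 mm, so I used values between them and the wrist view. I did not press the bar key, and the last scene picture shows nothing else moved.

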